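# Lean the washed cutting board to dry behind a stop bar

### The arm

A 6-joint arm with a two-finger parallel gripper is mounted at the origin on the work surface. World frame = base frame: x ahead of the robot, y to its left, z up, the work surface at z = 0. Lengths are in m, angles in rad, forces in N, time in s.
With the tool pointing down it reaches from about 0.275 to 0.825 m from the base axis. Payload 4.9 kg.
Tool frame: the origin (TCP) lies midway between the tips of the shut fingers; the grasp point (between the pads) lies 19 mm behind it (bot.grip_depth is the distance from the TCP to the grasp point, in m); y points along the fingers, x is the direction in which the jaws open and shut, and the axes are right-handed (so a half turn about y gives the same grasp; the last joint's range is limited). The gripper opens to 85 mm and grips with 20 to 120 N. Pads are 22 mm wide; open, the fingers measure 114 mm over their backs; the gripper's body (76 mm by 85 mm) begins 54 mm behind the grasp point. The pads swing forward as they close: fully open they stand 13 mm farther back than shut.
Start: joints at [-0.134, 0.326, -0.193, 1.052, 0, 1.437], TCP at [0.55, 0, 0.231] pointing down, gripper open.
Joint ranges: [-2.65, 2.65], [-0.97, 1.79], [-1.3, 1.35], [-1.93, 2.1], [-1.47, 1.37], [-3.14, 3.14]. Speed limits (rad/s): [2.57, 2.57, 3.14, 3.14, 3.14, 3.14].

### API

Orientations are given as a unit quaternion [w, x, y, z].
In Python, from cell import bot gives the robot as it stands. Calls block until the motion is done:
- bot.move_pose(position, orientation): joint-space move of the TCP to a pose.
- bot.move_linear(position, speed=0.15, rotation=None, until_force=None): straight line of the TCP; rotation=None keeps the orientation; speed is the mean speed in m/s. With until_force (N) it stops when the force on the tool has changed by that much, and returns True; else False.
- bot.goto_joints(angles): joint-space move.
- bot.set_gripper(opening, grasp_force=None): opening from 0.0 (shut) to 1.0 (fully open); grasp_force is the grip in N (None keeps the last); returns when the fingers have stopped.
- bot.wait(seconds).
- bot.solve_ik(position, orientation): joint angles nearest the present ones, or None.
- bot.camera(name): name is "scene" or "side" or "wrist"; returns the picture (480x640x3 uint8, red, green, blue); there is no depth.
- bot.calibration(name): a dict with "mtx" (3x3 intrinsics, pixels), "extrinsics" (4x4, takes a point from world to camera coordinates); the wrist camera has in their place "hand_eye" (4x4, takes a point from camera to tool coordinates, whose origin is the TCP and whose axes are the tool frame's). Camera axes: x right, y down, z forward; pixel columns grow to the right and rows downward; lengths in m; the calibration is good to about 2 mm. A picture is of the moment at which its call begins: read the wrist's pose just before it. calibration takes no time and is no camera call.
A pose or a line that the arm cannot do raises bot.PlanningError and nothing moves.
- bot.close_job(): hands the job in, once; it reports no verdict.
Trained networks look in the newest picture that a camera, given by its name, has taken for a name from the list of things; names that differ only in an ending like _2 or _b are one class to them, and where a whole thing is asked for, a point or a joint stands for the part that bears it (a point fixed in the world has none). Each returns a list of dicts, best first, with "confidence" (0 to 1); they miss things now and then, are a little off and sometimes report something else, mostly with a low value. They report only what shows in the picture. A call takes as long as a camera call. They do not tell look-alikes from the thing itself.
- bot.search_frame(camera, thing): "bbox" ([left, top, width, height] in pixels, round what is visible of it).
Readings, each from a call of its own:
- bot.read_clock(): time.
- bot.read_joint_positions(): joint angles.
- bot.read_joint_vel(): joint speeds.
- bot.read_joint_efforts(): joint torques, N m.
- bot.read_position(): TCP position.
- bot.read_tool_rot(): TCP orientation.
- bot.read_ft_force(): force on the tool from outside, world axes, zero at the start.
- bot.read_moment(): the same for the moment, N m.
- bot.read_gripper_width(): opening from 0.0 (shut) to 1.0 (fully open).
Only numpy, scipy, OpenCV 4.12 (cv2) and the standard library are available. Lean on these libraries where they do the work, as an engineer would, in place of code of your own. Each camera call takes 0.05 s, during which the arm holds its last target. There are 200 camera calls.

### The job

Set the dark stop bar (yellow knob) on the counter parallel to the low white tiled wall, roughly opposite the wall's middle, with a gap of about 90 mm between bar and tiles, and let go. Then take the green cutting board out of the rack and gently lean it on the wall to dry: its bottom edge on the counter in the gap and right against the bar, which stops it sliding, centred on the bar, its upper part resting back on the top of the wall, so that it stays when released. Do not drop or bang the board, and leave the red board, bottle, bowl and jar where they are.

Things in the scene. Friction and masses are not known exactly. Their poses are not given: they have to be found in the camera images.
- table: Stainless steel counter; its top is the work surface, z = 0. Fixed.
- wall: Low white tiled splash wall, 360 mm long, 150 mm high, 30 mm thick, fixed, left of the robot, standing on the counter with two dark brackets behind it. Origin: at counter level, in the middle of the front (tiled) face. x runs along the wall, y points INTO the wall (the free counter in front of it is at negative y), z up. The place and heading vary.
- stop_bar: Loose dark steel bar on rubber feet, 160 mm long (its x), 30 mm wide (y), 30 mm high, about 0.7 kg, with a yellow round knob standing upright on its middle: 24 mm diameter, from 30 to 75 mm above the counter, the part to grip. Origin: centre of its underside; z up. Starts on the counter in front of the robot.
- green_board: Green plastic cutting board, 180 mm wide (x), 14 mm thick (y), 240 mm tall (z), about 0.57 kg (varies by a fifth). Origin: centre of its bottom edge; z runs up the board. Starts upright in the rack, its bottom edge 10 mm above the counter; which of the two slots varies. Its bottom edge is slippery (wet plastic, low friction): leaning on the wall it slides out unless the bar blocks it.
- green_board_top (a point): Middle of the green board's top edge, 240 mm up the board from green_board.
- red_board: Smaller red cutting board, 160 mm wide (x), 14 mm thick (y), 120 mm tall (z), same origin and axes as the green one, upright in the other slot (its top 130 mm above the counter), 74 mm away centre to centre. Leave it in place.
- rack: Fixed grey board rack right of the robot: base 200 (x) x 150 (y) x 10 mm, with two slots at y = -37 and +37 mm, each between pairs of 8 mm pins that reach 55 mm above the counter; boards have 1.5 mm play on either side. Boards lift straight up out of it. Origin: centre of its underside.
- oil_bottle: Amber oil bottle with blue cap, 66 mm diameter, 210 mm tall. Origin: centre of its underside. Leave alone.
- bowl: Steel bowl, 170 mm across the rim, 75 mm high. Origin: centre of its underside. Leave alone.
- jar: Small amber jar, 60 mm diameter, 80 mm tall. Origin: centre of its underside. Leave alone.
Things that resemble listed ones, but are neither listed nor needed, are in the scene too. There is more than one size of the stop_bar; the job needs the smallest.

How it is judged:
By the outcome, as a careful person would: the job done as asked, in the order asked, and still so for the second after the job is handed in, with the robot touching nothing.
It also fails if it takes over 66 s, if anything falls off the work surface, if the arm or the gripper's body presses on something with over 40 N, if the wrist force passes 120 N, or if a joint passes its speed limit or range.

## Working session

There is one attempt and no reset: what is moved stays moved. The work goes in short steps, each a Python script; the robot and the scene stay as the last script left them, time stands still between calls to the robot, and variables do not carry over. Pictures are saved under pics/ and viewed, about 8 in all and at most 12, crops included, and the job is handed in when it is done.

```bash
mkdir -p pics; ls
python3 - <<'E'
from cell import bot
import cv2,numpy as np
for c in ["scene","side"]:
    im=bot.camera(c); cv2.imwrite(f"pics/{c}0.png",im[:,:,::-1])
    k=bot.calibration(c); print(c,np.round(k["mtx"],1).tolist(),np.round(k["extrinsics"],4).tolist())
    for t in ["wall","stop_bar","green_board","red_board","rack","oil_bottle","bowl","jar"]:
        print(t,[(np.round(d["bbox"]).astype(int).tolist(),round(d["confidence"],2)) for d in bot.search_frame(c,t)[:4]])
print(np.round(bot.calibration("wrist")["hand_eye"],4).tolist(),bot.read_tool_rot(),bot.read_clock(),bot.grip_depth)
E
```

```text
pics
scene [[570.8, 0.0, 317.0], [0.0, 570.8, 241.3], [0.0, 0.0, 1.0]] [[-0.1898, 0.9818, -0.0102, 0.0689], [0.6343, 0.1147, -0.7645, -0.1738], [-0.7494, -0.1516, -0.6445, 2.0657], [0.0, 0.0, 0.0, 1.0]]
wall [([433, 242, 52, 136], 0.59)]
stop_bar [([270, 265, 38, 40], 0.97), ([204, 195, 68, 34], 0.84), ([394, 213, 76, 38], 0.76), ([0, 143, 629, 336], 0.74)]
green_board [([206, 200, 45, 99], 0.79)]
red_board [([191, 245, 21, 46], 0.59)]
rack [([184, 258, 78, 51], 0.69), ([2, 144, 625, 334], 0.39)]
oil_bottle [([222, 292, 28, 69], 0.67)]
bowl [([258, 317, 66, 60], 0.91)]
jar []
side [[530.5, 0.0, 316.9], [0.0, 530.5, 245.0], [0.0, 0.0, 1.0]] [[-0.6457, -0.7636, -0.0038, 0.3028], [-0.5564, 0.4738, -0.6826, 0.3893], [0.523, -0.4386, -0.7308, 1.2759], [0.0, 0.0, 0.0, 1.0]]
wall [([116, 261, 97, 146], 0.89)]
stop_bar [([312, 249, 28, 45], 0.76), ([419, 252, 61, 57], 0.73), ([223, 398, 100, 68], 0.58)]
green_board [([282, 307, 24, 33], 0.27)]
red_board [([397, 222, 8, 18], 0.64), ([337, 227, 74, 30], 0.62)]
rack [([401, 244, 10, 15], 0.58)]
oil_bottle [([284, 198, 21, 24], 0.62)]
bowl [([223, 199, 55, 44], 0.69)]
jar [([284, 304, 24, 36], 0.67)]
[[1.0, 0.0007, -0.0007, -0.0002], [0.0008, -0.2597, 0.9657, -0.1415], [0.0006, -0.9657, -0.2597, 0.0657], [0.0, 0.0, 0.0, 1.0]] [ 7.07113423e-01 -7.07100139e-01 -7.74050879e-06  7.48843099e-06] 0.9 0.0187
```

View pics/scene0.png

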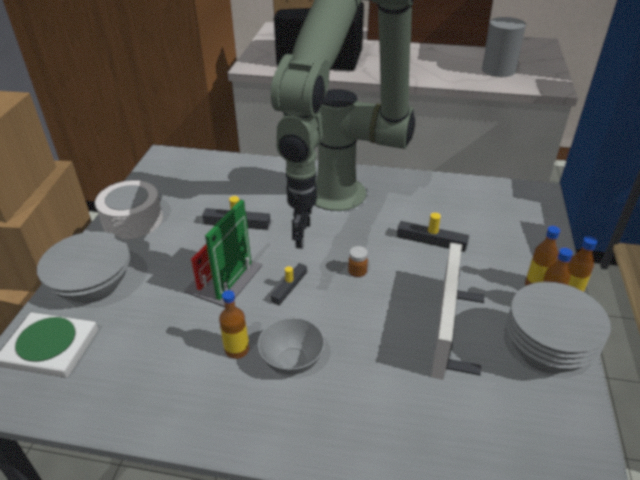

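View pics/side0.png

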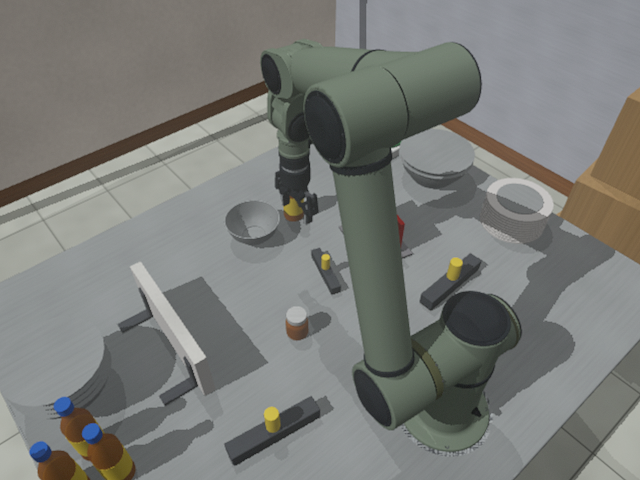

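The scene picture shows three bars, at (289,284), (237,218) and (433,236). The wall is at (448,310) with its brackets to the right of it. The green board is at (228,250) in the slot nearer the wall, with red to its left. I'll zoom in for precise pixels.

```bash
cat > h.py <<'E'
import numpy as np,cv2
from cell import bot
def ray(cam,uv,z,T=None):
    "pixel -> world point on plane z; T = camera pose in world for the wrist"
    k=bot.calibration(cam); 
    if T is None: T=np.linalg.inv(k["extrinsics"])
    d=T[:3,:3]@np.linalg.solve(k["mtx"],[uv[0],uv[1],1.]); o=T[:3,3]
    return o+d*(z-o[2])/d[2]
def proj(cam,p,T=None):
    k=bot.calibration(cam); E=k["extrinsics"] if T is None else np.linalg.inv(T)
    q=k["mtx"]@(E[:3,:3]@np.asarray(p,float)+E[:3,3]); return q[:2]/q[2]
E
python3 - <<'E'
import cv2
im=cv2.imread("pics/scene0.png")[190:390,180:500]
cv2.imwrite("pics/s0z.png",cv2.resize(im,None,fx=2.5,fy=2.5,interpolation=cv2.INTER_CUBIC))
from h import *
for n,a,b in [("mid",(274,299),(303,269)),("left",(204,217),(269,222)),("right",(399,230),(467,241))]:
    A,B=ray("scene",a,.03),ray("scene",b,.03); print(n,A.round(3),B.round(3),np.linalg.norm(A-B).round(3))
A,B=ray("scene",(457,247),.15),ray("scene",(440,322),.15);print(A,B)
E
```

```text
mid [ 0.583 -0.082  0.03 ] [ 0.446 -0.027  0.03 ] 0.148
left [ 0.255 -0.407  0.03 ] [ 0.243 -0.185  0.03 ] 0.222
right [0.209 0.241 0.03 ] [0.226 0.457 0.03 ] 0.217
[0.40588469 0.41006084 0.15      ] [0.69750127 0.37116472 0.15      ]
```

View pics/s0z.png

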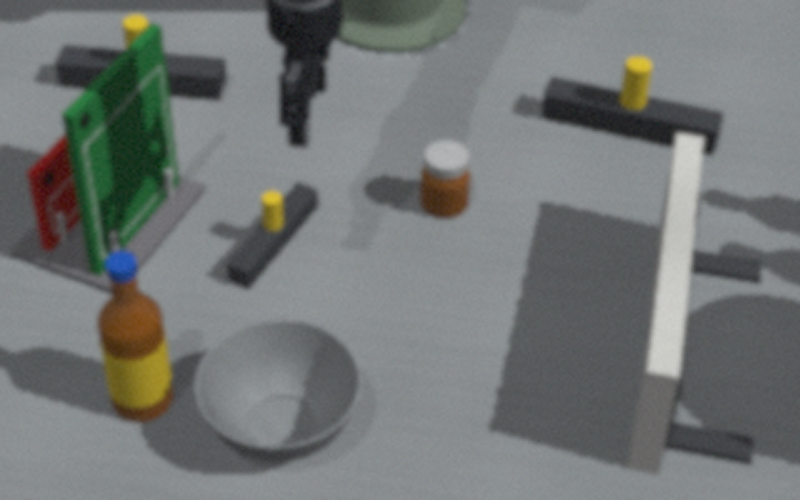

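The middle bar, (289,284) in the scene, is the smallest at about 150–160 mm. The wall's top front edge runs from about (449,244) to (440,340), and the green board's top edge from about (207,234) to (241,201). Next I'll work out rough poses and take close looks with the wrist camera.

```bash
cat >> h.py <<'E'
from scipy.spatial.transform import Rotation as R
def quat(yaw,tilt=0):
    """tool pointing down, jaw axis (tool x) at world angle yaw; tilted so that the fingers point
    towards -jaw axis by tilt"""
    a=np.array([np.cos(yaw),np.sin(yaw),0]); z=np.array([0,0,1.])
    y=-z*np.cos(tilt)-a*np.sin(tilt); x=a*np.cos(tilt)-z*np.sin(tilt)
    return R.from_matrix(np.c_[x,y,np.cross(x,y)]).as_quat(scalar_first=True)
def toolT():
    T=np.eye(4); T[:3,3]=bot.read_position(); T[:3,:3]=R.from_quat(bot.read_tool_rot(),scalar_first=True).as_matrix(); return T
def snap(name):
    T=toolT()@bot.calibration("wrist")["hand_eye"]
    im=bot.camera("wrist"); cv2.imwrite(f"pics/{name}.png",im[:,:,::-1]); np.save(f"pics/{name}.npy",T); return T
E
python3 - <<'E'
from h import *
s=lambda u,v:(180+u/2.5,190+v/2.5)
for n,p,z in [("wall",(673,135),.15),("wall",(651,375),.15),("wallback",(704,137),.15),("knob",(272,198),.075),("bar",(239,268),.03),("bar",(309,188),.03),("green",(69,112),.25),("green",(152,28),.25),("green2",(159,32),.25)]:
    print(n,ray("scene",s(*p),z).round(3))
print(bot.calibration("wrist")["mtx"].round(0).tolist())
for y in (-1.57,-.8,0,.8,1.57):
  for c in [(.5,-.055,.25),(.5,-.2,.3),(.55,.3,.33)]:
    q=bot.solve_ik(c,quat(y)); print(y,c,None if q is None else np.round(q,2))
E
```

```text
wall [0.397 0.388 0.15 ]
wall [0.754 0.374 0.15 ]
wallback [0.394 0.423 0.15 ]
knob [ 0.502 -0.056  0.075]
bar [ 0.576 -0.079  0.03 ]
bar [ 0.429 -0.028  0.03 ]
green [ 0.593 -0.245  0.25 ]
green [ 0.434 -0.203  0.25 ]
green2 [ 0.44  -0.193  0.25 ]
[[371.0, 0.0, 322.0], [0.0, 371.0, 239.0], [0.0, 0.0, 1.0]]
-1.57 (0.5, -0.055, 0.25) [-0.26  0.23 -0.28  1.06  0.    2.88]
-1.57 (0.5, -0.2, 0.3) [-0.52  0.27 -0.1   1.21  0.    2.62]
-1.57 (0.55, 0.3, 0.33) [ 0.38  0.44  0.22  1.36  0.   -2.76]
-0.8 (0.5, -0.055, 0.25) [-0.26  0.23 -0.28  1.06  0.    2.11]
-0.8 (0.5, -0.2, 0.3) [-0.52  0.27 -0.1   1.21  0.    1.85]
-0.8 (0.55, 0.3, 0.33) [0.38 0.44 0.22 1.36 0.   2.75]
0 (0.5, -0.055, 0.25) [-0.26  0.23 -0.28  1.06  0.    1.31]
0 (0.5, -0.2, 0.3) [-0.52  0.27 -0.1   1.21  0.    1.05]
0 (0.55, 0.3, 0.33) [0.38 0.44 0.22 1.36 0.   1.95]
0.8 (0.5, -0.055, 0.25) [-0.26  0.23 -0.28  1.06  0.    0.51]
0.8 (0.5, -0.2, 0.3) [-0.52  0.27 -0.1   1.21  0.    0.25]
0.8 (0.55, 0.3, 0.33) [0.38 0.44 0.22 1.36 0.   1.15]
1.57 (0.5, -0.055, 0.25) [-0.26  0.23 -0.28  1.06  0.   -0.26]
1.57 (0.5, -0.2, 0.3) [-0.52  0.27 -0.1   1.21  0.   -0.52]
1.57 (0.55, 0.3, 0.33) [0.38 0.44 0.22 1.36 0.   0.38]
```

Rough poses:
- Wall centre is about (0.575, 0.381), heading about -2°.
- Knob is at (0.502, -0.056).
- Green board is about (0.515, -0.22), heading about -15°.

Now the wrist looks.

Run:
```python
from h import *
for n,p in [("wrack",(.51,-.25,.36)),("wwall",(.575,.27,.36)),("wbar",(.5,-.055,.25))]:
    bot.move_pose(p,quat(0)); bot.wait(.2); snap(n); print(n,bot.read_clock())
ims=[cv2.imread(f"pics/{n}.png") for n in ("wrack","wwall")]
cv2.imwrite("pics/m1.png",np.vstack([cv2.resize(i,(800,600))[:300] if 0 else i[:480] for i in ims])[:0+960:1] if 0 else np.hstack(ims))
```

```text
wrack 2.25
wwall 4.4
wbar 5.9667
```

View pics/wwall.png

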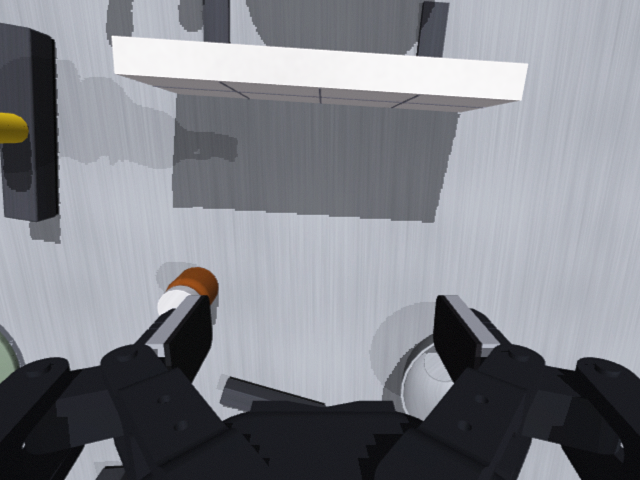

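View pics/wrack.png

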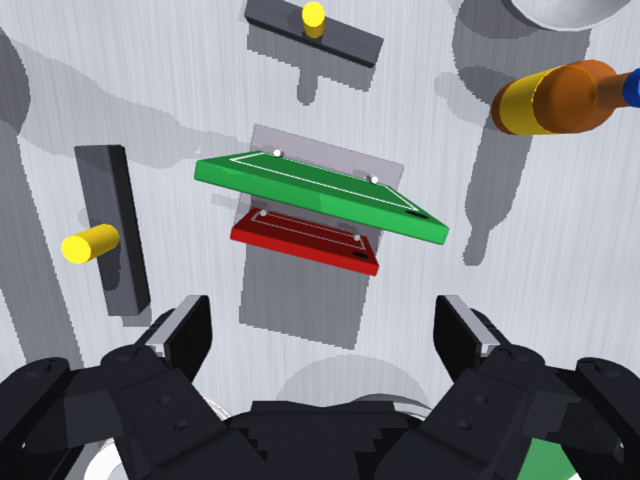

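View pics/wbar.png

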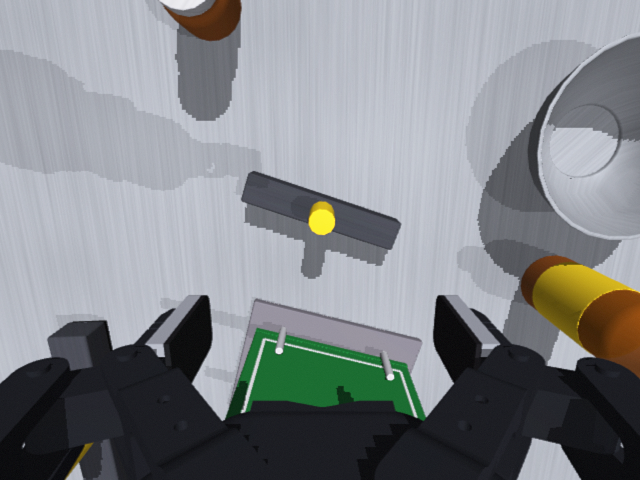

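Wrist views:
- **Wall:** top front edge runs from (115,74) to (521,101).
- **Green board:** top-edge corners are (196,162)/(448,228) and (195,178)/(443,244).
- **Bar:** knob top is (321,221); bar top-face corners are (252,172), (401,222), (391,249) and (243,199).

Run:
```python
from h import *
def rep(n,pts,z):
    T=np.load(f"pics/{n}.npy"); P=np.array([ray("wrist",p,z,T)[:2] for p in pts]); print(n,P.round(4).tolist(),"mean",P.mean(0).round(4)); return P
def ln(a,b): d=b-a; print("  len",np.linalg.norm(d).round(4),"deg",np.degrees(np.arctan2(d[1],d[0])).round(2))
w=rep("wwall",[(115,74),(521,101)],.15); ln(*w)
b=rep("wwall",[(112,37),(527,63)],.15); ln(*b)
g=rep("wrack",[(196,162),(448,228),(443,244),(195,178)],.25); ln(g[0],g[1]); ln(g[3],g[2])
s=rep("wbar",[(252,172),(401,222),(391,249),(243,199)],.03); ln(s[0],s[1]); ln(s[3],s[2])
rep("wbar",[(321,221)],.075)
```

```text
wwall [[0.3934, 0.3904], [0.7522, 0.3678]] mean [0.5728 0.3791]
  len 0.3595 deg -3.61
wwall [[0.3951, 0.4197], [0.7531, 0.3989]] mean [0.5741 0.4093]
  len 0.3586 deg -3.33
wrack [[0.4258, -0.1974], [0.597, -0.2419], [0.5945, -0.2534], [0.4243, -0.208]] mean [ 0.5104 -0.2252]
  len 0.1768 deg -14.56
  len 0.1762 deg -14.95
wbar [[0.4326, -0.0188], [0.5788, -0.0677], [0.5703, -0.0958], [0.4225, -0.045]] mean [ 0.501  -0.0568]
  len 0.1542 deg -18.48
  len 0.1562 deg -18.98
wbar [[0.4992, -0.0571]] mean [ 0.4992 -0.0571]
```

```bash
cat >> h.py <<'E'
WA=np.radians(-3.5); WC=np.array([.573,.379,0]); WX=np.array([np.cos(WA),np.sin(WA),0]); WN=np.array([-np.sin(WA),np.cos(WA),0])
def W(x,y,z): return WC+WX*x+WN*y+np.array([0,0,z])
E
python3 - <<'E'
from h import *
a=np.radians(-18.7); k=np.array([.5,-.0568,0]); up=lambda z:np.array([0,0,z])
bot.set_gripper(.7)
bot.move_pose(k+up(.12),quat(a)); bot.move_linear(k+up(.0385),.12)
bot.set_gripper(0,60); print("grip",bot.read_gripper_width())
z0=bot.read_position()[2]
bot.move_linear(k+up(.16),.12); print("F",bot.read_ft_force().round(1))
t=W(0,-.105,0)
bot.move_linear(t+up(.16),.2,rotation=quat(WA)); bot.move_linear(t+up(.055),.1)
print(bot.move_linear(t+up(z0-.001),.03,until_force=4),bot.read_position(),z0)
bot.set_gripper(.6); bot.move_linear(t+up(.16),.12)
bot.move_pose(W(0,-.11,.36),quat(WA)); bot.wait(.2); snap("wbar2"); print(bot.read_clock())
E
```

```text
grip 0.26818714068298655
F [ 0.7  0.7 -7. ]
True [0.56624958 0.27408576 0.03938707] 0.039361277641493136
15.5333
```

View pics/wbar2.png

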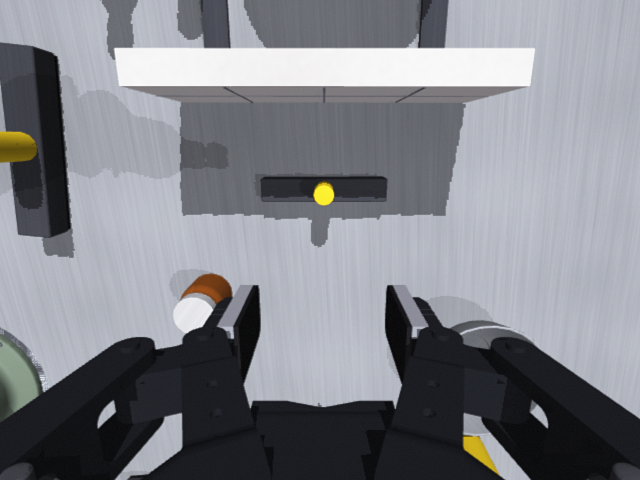

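The bar sits parallel to the wall, with its top far edge from (261,178) to (386,178) and the wall's top front edge at row 86. Next I'll measure the gap and check that the board placement is reachable.

```bash
cat >> h.py <<'E'
S=.197
def lean(px,py,pz,th):
    "TCP and quat for board bottom-centre at wall coords, top leaned by th towards the wall"
    return W(px,py+S*np.sin(th),pz+S*np.cos(th)),quat(WA+np.pi/2,th)
E
python3 - <<'E'
from h import *
T=np.load("pics/wbar2.npy")
def wf(p,z): d=ray("wrist",p,z,T)-WC; return np.round([d@WX,d@WN],4)
for p,z in [((118,86),.15),((531,86),.15),((261,178),.03),((386,178),.03),((387,202),.03),((261,202),.03),((324,194),.075)]: print(p,wf(p,z))
b=np.array([.5105,-.2255,0])
for z in (.207,.30,.43): print(z,bot.solve_ik(b+[0,0,z],quat(np.radians(75.25))))
for a in [(0,-.07,.23,0),(0,-.07,.12,np.radians(15)),(0,-.078,.01,np.radians(22)),(0,-.084,.003,np.radians(27.4))]:
    P,q=lean(*a); print(a,P.round(3),bot.solve_ik(P,q))
for n,p in [("bottle",(137,405)),("jar",(443,205))]: print(n,ray("scene",(180+p[0]/2.5,190+p[1]/2.5),0))
E
```

```text
(118, 86) [-0.1814  0.0005]
(531, 86) [0.1806 0.0005]
(261, 178) [-0.0793 -0.0916]
(386, 178) [ 0.0774 -0.0915]
(387, 202) [ 0.08   -0.1218]
(261, 202) [-0.0806 -0.122 ]
(324, 194) [-0.0002 -0.1052]
0.207 [-0.54821467  0.35807868 -0.21057262  1.00214502  0.         -0.2907786 ]
0.3 [-0.54821467  0.30692017 -0.04361364  1.22026252  0.         -0.2907786 ]
0.43 [-0.54821467  0.30254569  0.27334774  1.54159838  0.         -0.2907786 ]
(0, -0.07, 0.23, 0) [0.569 0.309 0.427] [0.3839291  0.50941334 0.57834721 1.63973019 0.         0.44501563]
(0, -0.07, 0.12, np.float64(0.2617993877991494)) [0.572 0.36  0.31 ] [ 0.548324    0.71060171  0.60584208  1.61822074 -0.21385421  0.62577666]
(0, -0.078, 0.01, np.float64(0.3839724354387525)) [0.573 0.375 0.193] [ 0.60280452  0.84009599  0.52460502  1.49930057 -0.29949777  0.70088416]
(0, -0.084, 0.003, np.float64(0.4782202150464463)) [0.573 0.386 0.178] [ 0.64006834  0.94356695  0.65815374  1.6080829  -0.35931984  0.76025976]
bottle [ 0.76357264 -0.14499631  0.        ]
jar [0.39830141 0.13198173 0.        ]
```

The gap is about 91 mm, with the bar centred and parallel to the wall. All placement poses are reachable, so I'll pick the green board.

Run:
```python
from h import *
b=np.array([.5105,-.2255,0]); q=quat(np.radians(75.25)); up=lambda z:np.array([0,0,z])
bot.move_pose(b+up(.33),q); bot.set_gripper(.6)
print(bot.move_linear(b+up(.207),.1,until_force=8))
bot.set_gripper(0,80); print("grip",bot.read_gripper_width(),bot.read_ft_force().round(1),bot.read_position())
print(bot.move_linear(b+up(.29),.06,until_force=25),bot.read_ft_force().round(1))
bot.move_linear(b+up(.35),.12); bot.wait(.2)
print("F",bot.read_ft_force().round(1),bot.read_moment().round(2),bot.read_gripper_width(),bot.read_clock())
for n,im in [("scene",bot.camera("scene"))]: cv2.imwrite("pics/scene1.png",im[:,:,::-1])
```

```text
False
grip 0.151204526801864 [-0.1  0.1  2.8] [ 0.510799   -0.22567252  0.20750839]
False [ 0.4  0.  -7.4]
F [ 1.1  0.4 -6.4] [ 0.03 -0.02 -0.  ] 0.15075981554111054 21.8833
```

Run:
```python
import cv2
im=cv2.imread("pics/scene1.png")[130:370,160:480]
cv2.imwrite("pics/s1z.png",cv2.resize(im,None,fx=2.5,fy=2.5,interpolation=cv2.INTER_CUBIC))
```

```text
(no output)
```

View pics/s1z.png

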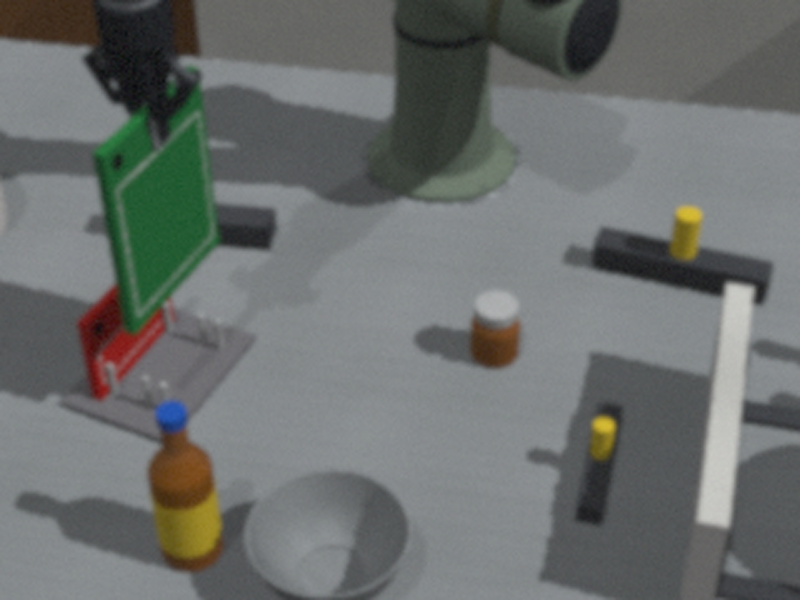

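The board is gripped centrally and clear of the rack; it reads 6.4 N, with moments near zero. The red board, bottle, bowl and jar haven't moved. Now carry it over and set it down.

Run:
```python
from h import *
r=np.radians
P,q=lean(0,-.065,.155,0); bot.move_linear(P,.22,rotation=q)
P,q=lean(0,-.068,.05,0); bot.move_linear(P,.12)
P,q=lean(0,-.072,.015,r(22)); bot.move_linear(P,.06,rotation=q); bot.wait(.3)
print("F0",bot.read_ft_force().round(2))
P,_=lean(0,-.072,-.003,r(22)); c=bot.move_linear(P,.015,until_force=2.5)
p=bot.read_position(); print("down",c,p-P, bot.read_ft_force().round(2))
# back off to just clear of the counter, then slide to the bar
p=p+[0,0,.0015]; bot.move_linear(p,.01); bot.wait(.2)
f0=bot.read_ft_force(); c=bot.move_linear(p-WN*.02,.015,until_force=2.5); p2=bot.read_position()
print("slide",c,((p2-p)@WN).round(4),(bot.read_ft_force()-f0).round(2),bot.read_clock())
d=p2-W(0,0,0); print("bottom centre wall xyz",d@WX,d@WN-S*np.sin(r(22)),p2[2]-S*np.cos(r(22)))
```

```text
F0 [ 0.41  0.23 -5.56]
down True [-4.16270945e-05  2.39262271e-05  5.74077759e-03] [-0.01  1.39  5.53]
slide True -0.014 [-0.74  2.61  8.16] 29.975
bottom centre wall xyz -0.000476861856852978 -0.08594824459048805 0.0033780765413852776
```

Run:
```python
from h import *
r=np.radians
print("now",bot.read_ft_force().round(2))
P,q=lean(0,-.0848,.0050,r(22)); bot.move_linear(P,.01); bot.wait(.2); print("off",bot.read_ft_force().round(2))
P,q=lean(0,-.0848,.0055,r(29)); c=bot.move_linear(P,.012,rotation=q,until_force=2.5); bot.wait(.1)
T=toolT(); th=np.arctan2(-(T[:3,1]@WN),-T[2,1]); d=T[:3,3]-WC
print("lean",c,np.degrees(th),d@WN-S*np.sin(th),d[2]-S*np.cos(th),bot.read_ft_force().round(2),bot.read_clock())
for c in ("side","scene"): cv2.imwrite(f"pics/{c}2.png",bot.camera(c)[:,:,::-1])
a=cv2.imread("pics/side2.png")[150:450,60:360]; b=cv2.imread("pics/scene2.png")[130:430,320:620]
cv2.imwrite("pics/m2.png",cv2.resize(np.hstack([a,b]),None,fx=1.33,fy=1.33,interpolation=cv2.INTER_CUBIC))
```

```text
now [0.01 3.09 2.77]
off [-0.67  0.57 -6.74]
lean True 28.50523934543889 -0.08616811404216847 0.004607455774935099 [ 0.28 -2.68  5.43] 32.4583
```

View pics/m2.png

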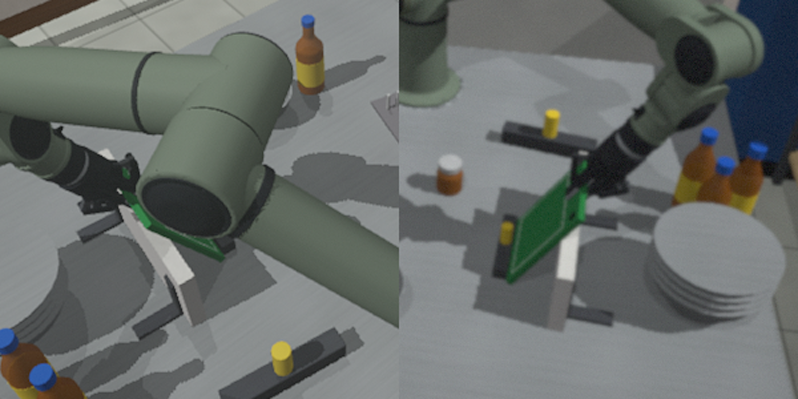

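The board touches counter, bar and wall at a lean of about 28.5°. Release gently and back out along the board.

Run:
```python
from h import *
bot.set_gripper(.36); bot.wait(.3)
print("F",bot.read_ft_force().round(2))
T=toolT(); p=T[:3,3]; u=-T[:3,1]
bot.move_linear(p+u*.09,.06); print("F",bot.read_ft_force().round(2))
bot.move_linear(p+u*.09+[0,0,.08]-WN*.02,.12)
bot.move_pose(W(0,-.14,.42),quat(WA)); bot.wait(.3)
snap("fin"); print(bot.read_clock())
cv2.imwrite("pics/scene3.png",bot.camera("scene")[:,:,::-1])
a=cv2.imread("pics/fin.png")[0:360]; b=cv2.imread("pics/scene3.png")[150:390]
cv2.imwrite("pics/m3.png",np.vstack([a,b]))
```

```text
F [ 0.79  0.27 -0.18]Traceback (most recent call last):
  File "<stdin>", line 5, in <module>
cell.PlanningError: the arm cannot follow that straight line within its joint ranges
```

Released with almost no load left on the tool. The retreat line was too long for the joint ranges, so I'll check how far it can go.

Run:
```python
from h import *
T=toolT(); p=T[:3,3]; u=-T[:3,1]; q=bot.read_tool_rot()
print(bot.read_joint_positions().round(3))
for s in (.03,.05,.06,.07,.08,.09):
    print(s,[None if j is None else j.round(2).tolist() for j in [bot.solve_ik(p+u*s,q),bot.solve_ik(p+u*s,quat(WA+np.pi/2,np.radians(20)))]])
```

```text
[ 0.646  0.967  0.692  1.638 -0.367  0.771]
0.03 [[0.66, 1.0, 0.82, 1.74, -0.36, 0.78], [0.62, 0.86, 0.6, 1.53, -0.27, 0.71]]
0.05 [[0.67, 1.03, 0.93, 1.82, -0.36, 0.79], [0.63, 0.88, 0.67, 1.6, -0.27, 0.72]]
0.06 [[0.67, 1.05, 0.99, 1.87, -0.36, 0.8], [0.64, 0.89, 0.72, 1.63, -0.27, 0.73]]
0.07 [[0.68, 1.08, 1.07, 1.92, -0.36, 0.8], [0.64, 0.9, 0.76, 1.66, -0.26, 0.73]]
0.08 [[0.68, 1.12, 1.18, 1.99, -0.36, 0.81], [0.64, 0.91, 0.81, 1.7, -0.26, 0.74]]
0.09 [None, [0.65, 0.93, 0.86, 1.74, -0.26, 0.74]]
```

Run:
```python
from h import *
T=toolT(); p=T[:3,3]; u=-T[:3,1]
bot.move_linear(p+u*.065,.05); print("F",bot.read_ft_force().round(2))
bot.move_linear(p+u*.065+[0,0,.07]-WN*.03,.1,rotation=quat(WA+np.pi/2,np.radians(10)))
bot.move_pose(W(0,-.14,.42),quat(WA)); bot.wait(.3)
snap("fin"); print(bot.read_clock())
cv2.imwrite("pics/scene3.png",bot.camera("scene")[:,:,::-1])
a=cv2.imread("pics/fin.png")[0:360]; b=cv2.imread("pics/scene3.png")[150:390]
cv2.imwrite("pics/m3.png",np.vstack([a,b]))
```

```text
F [-0.33  0.35 -0.67]
37.0583
```

View pics/m3.png

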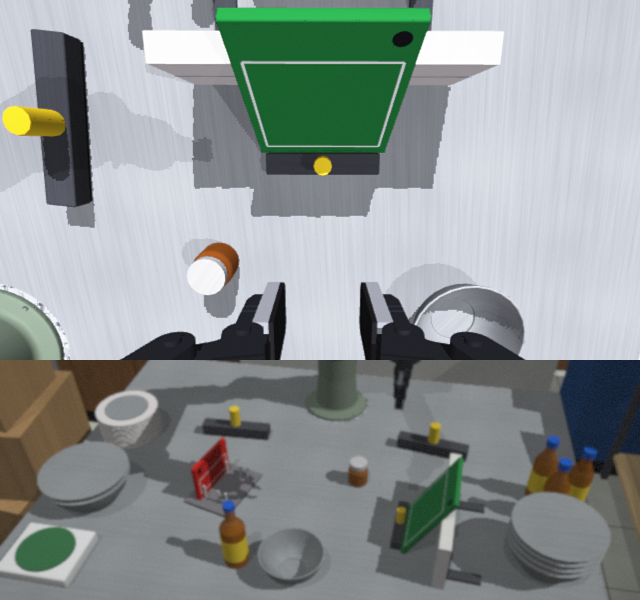

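The board is leaning on the wall with its bottom edge, (261,152) to (386,152), right at the bar, and both are centred on about column 323. One number check, then hand in.

Run:
```python
from h import *
T=np.load("pics/fin.npy")
for n,p,z in [("knob",(322,163),.075),("barnearL",(266,174),.03),("barnearR",(379,174),.03),("boardbotL",(261,152),.0067),("boardbotR",(386,152),.0067),("topL",(218,20),.215),("topR",(429,20),.215)]:
    d=ray("wrist",p,z,T)-WC; print(n,np.round([d@WX,d@WN],4))
bot.close_job()
```

```text
knob [-0.0014 -0.1031]
barnearL [-0.0807 -0.1212]
barnearR [ 0.0791 -0.1209]
boardbotL [-0.0903 -0.0916]
boardbotR [ 0.0915 -0.0914]
topL [-0.0879  0.0221]
topR [0.0879 0.0223]
the job is handed in; nothing more can be done
```

The job is done and handed in at about 37 s of the 66 s allowed: the bar is set in front of the wall and the green board is leaning on it, released.

- **Bar:** I used the smallest of the three. It stands parallel to the wall and about 1 mm off the wall's middle. The gap to the tiles is about 91 mm, from its near edge at 121 mm and its 30 mm width.
- **Board:** It went down under force-limited contact. Its bottom edge is against the bar, about 91.5 mm from the tiles. It is centred on the bar to about 1–2 mm. It leans back about 28° with its upper part on the top of the wall, and it stayed put after release.
- **Other things:** The red board, bottle, bowl and jar look unmoved in the last picture; I checked that by eye only.

Three checks did not go quite as planned:
- **Retreat:** The first retreat line was refused by the planner before anything moved, so I used a shorter one.
- **Contact forces:** Board contact peaked at about 11 N against a 2.5 N stop threshold.
- **Knob check:** The final knob reading puts the bar centre about 3 mm closer to the wall than its edges do, which is within camera error.

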